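# Close up the reloaded label printer

## Task

The label printer on the packing bench has just been given a new roll. With the fingertips, first push its roll drawer fully home, then push the open cover down until it is fully shut, then press the round feed key on its top all the way down and let it go. Leave the square power key, the scale, the trays, the spare roll and the marker alone; nothing needs to be grasped or lifted.

Things in the scene. Friction and masses are not known exactly. Their poses are not given: they have to be found in the camera images.
- printer: Fixed white label printer, 180 mm deep (x), 240 mm wide (y), 130 mm high. Origin: centre of its underside on the bench; x points from its front to its back (away from the robot at yaw 0), y to its left as the robot sees it, z up. The cover fills the top from y -113 to +43 mm; the control strip with both keys and a flat display lies at y +44 to +120 mm. Its place and yaw vary.
- drawer (a joint): Roll drawer in the front of the printer: metres it stands out, 0 = fully home, at most 0.09; slides along the printer's -x as it opens. It starts 35 to 65 mm open and resists with about 2 N of friction, staying where it is left. Grey front plate 170 mm wide, 78 mm high (from 25 to 103 mm above the bench), 8 mm thick, without a handle; home, its outer face stands 8 mm proud of the housing's front. Behind it an open tray with the label roll.
- drawer_front (a point): Point on the outer face of the drawer's front plate, mid-width, 85 mm above the bench (18 mm below the plate's upper edge); moves with the drawer. Its x axis points into the printer, the way to push.
- cover (a joint): Cover of the printer: opening angle in rad, 0 = fully shut (lying on the housing's top), at most 1.6; starts 0.9 to 1.2 rad open. The stiff hinge (about 0.18 N m) holds it at any angle, so it does not fall and does not spring back.
- cover_hinge (a point): Middle of the cover's hinge line, at the printer's x +65, y -35, z 130 mm. The hinge line runs along the printer's y; from it the shut cover reaches 125 mm towards the printer's front (-x), open it stands up and leans to the front.
- cover_push (a point): Point on the outer (upper) face of the cover, mid-width, 100 mm from the hinge line and 25 mm short of the free edge; moves with the cover. Cover: grey plate 125 mm long, 156 mm wide, 10 mm thick, with a 12 mm tab 50 mm wide beyond its free edge. Its z axis points out of the outer face (up when shut); shut, the point lies 140 mm above the bench.
- feed_key (a joint): Round feed key, travel in metres: 0 = up, 0.005 = all the way down; spring return, about 4 N when fully down.
- feed_key_top (a point): Centre of the top of the round feed key, 30 mm across, towards the front of the control strip, 139 mm above the bench when up (9 mm above the housing's top).
- power_key (a joint): Square power key, travel in metres, 0 = up, 0.005 = down; not to be pressed.
- power_key_top (a point): Centre of the top of the square power key, 16 mm wide, 65 mm behind the feed key on the same strip, as high as the feed key.
- scale: Bystander: grey bench scale with a metal platform, about 285 x 260 x 88 mm, fixed, to one side of the printer. Origin at the centre of its underside.
- trays: Bystander: loose stack of wood-patterned food trays, 200 x 110 x 72 mm, to the other side. Origin at the centre of its underside.
- spare_roll: Bystander: loose spare label roll standing on end beside the printer's left side, 76 mm across, 55 mm high. Origin at the centre of its underside.
- marker: Bystander: loose marker pen lying beside the printer's right side, 130 mm long, 18 mm thick. Origin at its middle on the bench.

How it is judged (in metres and radians):
On the way, in this order (a step that is already met when the one before it is completed fails the run):
1. the roll drawer is pushed home (value of joint drawer below 0.004 m), for 0.2 s.
2. then the cover is pushed shut (value of joint cover below 0.04 rad), for 0.2 s.
3. then the feed key is pressed down (value of joint feed_key above 0.004 m), for 0.05 s.
At the end, for the whole second after the job is handed in: The drawer is home within 4 mm, the cover shut within 0.04 rad, the feed key has been pressed at least 4 mm down after that and is up again, the power key is up (value of joint drawer below 0.004 m and value of joint cover below 0.04 rad and value of joint each of feed_key, power_key below 0.001 m); the robot touches nothing.
It fails at once if the square power key is pressed (more than 2 mm) (value of joint power_key above 0.002 m).
It fails at once if the stack of trays is moved or lifted by more than 20 mm (distance of trays from where it was at the start of the episode above 0.02 m).
It fails at once if the spare roll is moved or lifted by more than 20 mm (distance of spare_roll from where it was at the start of the episode above 0.02 m).
It fails at once if the marker is moved or lifted by more than 20 mm (distance of marker from where it was at the start of the episode above 0.02 m).
It fails at once if the robot pushes on the scale (over 3 N) (contact force between any of the arm, the fingers and scale above 3 N).
It also fails if it takes over 53 s, if anything falls off the work surface, if the arm or the gripper's body presses on something with over 40 N, if the wrist force passes 120 N, or if a joint passes its speed limit or range.

## Robot

A 6-joint arm with a two-finger parallel gripper is mounted at the origin on the work surface. World frame = base frame: x ahead of the robot, y to its left, z up, the work surface at z = 0. Lengths are in m, angles in degrees, forces in N, time in s.
With the tool pointing down it reaches from about 0.275 to 0.775 m from the base axis. Payload 14.6 kg.
Tool frame: the origin (TCP) lies at the very end of the fingers, on their centre line; the grasp point (between the pads) lies behind it (grip_depth is the z of the grasp point in the tool frame, in m); z points along the fingers, y is the line along which they close (so a half turn about z gives the same grasp; the last joint's range is limited). The gripper opens to 85 mm and grips with 20 to 120 N. Pads are 22 mm wide; open, the fingers measure 114 mm over their backs; the gripper's body (76 mm by 85 mm) begins 54 mm behind the grasp point. The pads swing forward as they close: fully open they stand 13 mm farther back than shut.
Start: joints at [-74.903, 15.075, -2.767, 72.158, 0, 81.102], TCP at [0.213, -0.48, 0.231] pointing down, gripper open.
Joint ranges: [-151.79, 151.79], [-50.71, 97.33], [-67.44, 78.34], [-121.81, 120.89], [-77.56, 73.72], [-180, 180]. Speed limits (degrees/s): [108.29, 108.29, 147.25, 159.86, 180, 180].

## Interface

Orientations are given as [roll, pitch, yaw] about the fixed x, y, z axes, in that order (R = Rz(yaw) Ry(pitch) Rx(roll)).
In Python, from station import * gives the robot as it stands. The module is installed in compiled form; this text tells all that it offers.
- The arm moves only by the tool arm_command, never from a script. Its argument "plan" is a list of rows, each a list of 3 entries, a list of its own where there are three numbers: the shift along the tool's x, y, z in cm, then the turn, a rotation vector about the tool's x, y, z in rad, then the opening, from 0 (shut) to 1 (fully open). In form: [[[tx, ty, tz], [rx, ry, rz], fingers], ...]. A call has 1 to 12 rows; each row is the pose to reach, as a shift and turn from the pose commanded when the call began, along the tool's axes at that moment; what a row does not reach only later rows make up. A row lasts 1/12 s, in which the tool goes at most 41.7 mm and 7.16 degrees, less where a joint would pass 70% of its speed; a pose out of reach is approached as far as the arm can. A call with a gripper value outside its range is refused whole. The fingers move at their own pace and stop on an object; "newtons" is the grip in N (left out, the last holds). Time passes only in rows, so rows that repeat a pose let the fingers close. It gives the time, the measured TCP pose, the force, the opening and the grip force at its end, in the units of the state.
- get_obs(): the state, without advancing time (a new reading comes with each control period).
- snapshot(name): name is "side" or "top" or "wrist"; returns the picture (420x560x3 uint8, red, green, blue); there is no depth.
- calibration(name): a dict with "vertical_fov" (degrees; the focal length in pixels is half the picture's height over the tangent of half this angle, whatever the lens; pixels are square), "cx", "cy" (the principal point, pixels), "rvec" (rotation vector, rad) and "tvec" (3), from world to camera coordinates, as OpenCV has them. Camera axes: x right, y down, z forward; pixel columns grow to the right and rows downward; lengths in m; the calibration is good to about 2 mm. The wrist camera is an equidistant fisheye: a pixel r from the principal point sees the ray r / f radians off the axis. A picture is of the moment at which its call begins: read the wrist's pose just before it. calibration takes no time and is no camera call; for the wrist camera it gives the pose at the moment of the call.
- finish_job(): hands the job in; it is judged then, once.
The state is a dict: "time_s": time; "joints": joint angles; "qd": joint speeds; "effort": joint torques, N m; "ee_pos": TCP position; "eef_rot": TCP orientation; "contact_force": force on the tool from outside, world axes, zero at the start; "moment": the same for the moment, N m; "finger_gap": opening from 0.0 (shut) to 1.0 (fully open); "gripper_force": force on a finger pad.
Only numpy, scipy, OpenCV 4.12 (cv2) and the standard library are available. Lean on these libraries where they do the work, as an engineer would, in place of code of your own. Each camera call takes 0.05 s, during which the arm holds its last target. There are 200 camera calls.

## Working session

There is one attempt and no reset: what is moved stays moved. The work goes in short steps, Python scripts to look and compute and a tool call to move; the robot and the scene stay as the last step left them, time stands still between calls to the robot, and variables do not carry over. Pictures are saved under pics/ and viewed, at most 10 in all, crops included, and the job is handed in when it is done.

Besides the shell and the picture viewer there is one more tool, called after ">>>" as name(argument=value, ...) on one line, values as JSON. arm_command: Moves the arm, as the interface text tells. Its arguments: {"type":"object","properties":{"plan":{"type":"array"},"newtons":{"type":"number"}},"required":["plan"]}

```bash
mkdir -p pics; cat > h.py <<'E'
from station import *
import numpy as np, cv2
from scipy.spatial.transform import Rotation as R
def ray(name,u,v,c=None):
    c=c or calibration(name); f=210/np.tan(np.radians(c["vertical_fov"])/2)
    Rm=cv2.Rodrigues(np.array(c["rvec"],float))[0]; t=np.array(c["tvec"],float).ravel()
    x,y=u-c["cx"],v-c["cy"]
    if name=="wrist":
        r=np.hypot(x,y); a=r/f; d=np.array([x/r*np.sin(a),y/r*np.sin(a),np.cos(a)]) if r>0 else np.array([0,0,1.])
    else: d=np.array([x/f,y/f,1.])
    return -Rm.T@t, Rm.T@d
def onz(name,u,v,z,c=None):
    o,d=ray(name,u,v,c); return o+d*(z-o[2])/d[2]
E
python3 - <<'E'
from h import *
for n in("side","top"):
    cv2.imwrite(f"pics/{n}0.png",snapshot(n)[:,:,::-1]); c=calibration(n); print(n,c, ray(n,280,210))
o=get_obs();print(o)
E
```

```text
side {'vertical_fov': 48.96125523067649, 'cx': 277.1275229771291, 'cy': 210.49788517390874, 'rvec': array([ 0.7018302 ,  2.74550971, -0.92373337]), 'tvec': array([ 0.52931883, -0.17067511,  1.79055075])} (array([1.05334896, 0.81297263, 1.32095113]), array([-0.29858636, -0.52727135, -0.79553194]))
top {'vertical_fov': 45.59291728381163, 'cx': 286.9832852170098, 'cy': 215.43173738826573, 'rvec': array([ 2.21102253, -2.15230656,  0.04956078]), 'tvec': array([5.49845765e-04, 5.90259781e-01, 1.50101600e+00])} (array([ 0.49623093, -0.01002515,  1.53463686]), array([ 0.07219871,  0.03166924, -0.99704459]))
{'time_s': 0.1, 'joints': array([-7.49014646e+01,  1.50964029e+01, -2.79879679e+00,  7.21582314e+01,
       -1.67494959e-03,  8.11008486e+01]), 'qd': array([ 0.01346759, -0.09187355,  0.1941264 , -0.03598903,  0.03412305,
        0.01494969]), 'effort': array([ 3.87847467e-03, -6.38572669e+01,  3.85069335e+01,  9.84421087e-03,
       -1.03141876e-04,  2.48073246e-05]), 'ee_pos': array([ 0.21343337, -0.47939928,  0.2308789 ]), 'eef_rot': array([-1.79946953e+02, -6.61076287e-03,  2.39976845e+01]), 'contact_force': array([ 0.47454895, -0.70433638, -0.49132432]), 'moment': array([-0.01744102, -0.10435541,  0.01597421]), 'gripper_force': 0.0, 'finger_gap': 0.9981368712989726}
```

View pics/top0.png

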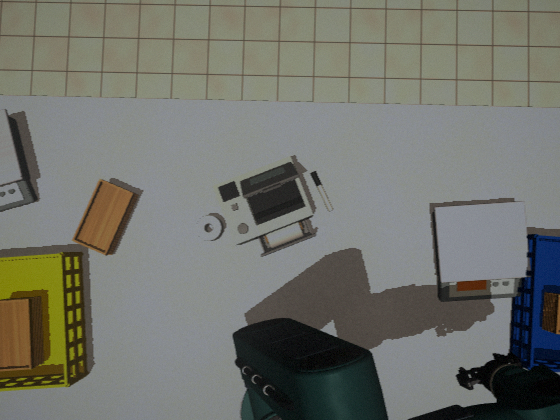

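View pics/side0.png

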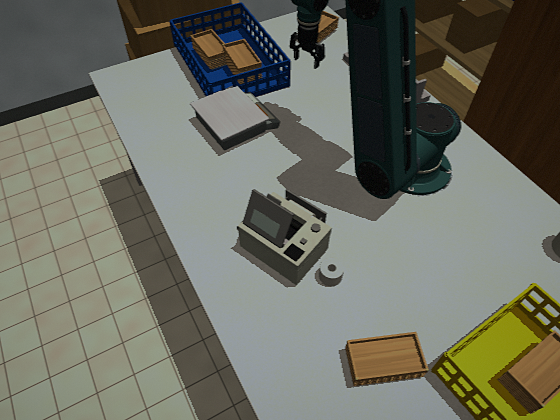

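The top view shows the printer near (270,205), turned by about 20 degrees, with the drawer open to the lower right at (290,238) and the feed key at (243,228). In the side view the cover leans up at (270,215) and the feed key is at (315,228). Next I'll zoom in on the top view.

```bash
python3 - <<'E'
from h import *
a=cv2.imread("pics/top0.png")[145:265,190:340]; b=cv2.imread("pics/side0.png")[175:295,225:355]
cv2.imwrite("pics/z.png",cv2.resize(a,None,fx=5,fy=5,interpolation=cv2.INTER_CUBIC))
cv2.imwrite("pics/zs.png",cv2.resize(b,None,fx=5,fy=5,interpolation=cv2.INTER_CUBIC))
E
```

```text
(no output)
```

View pics/z.png

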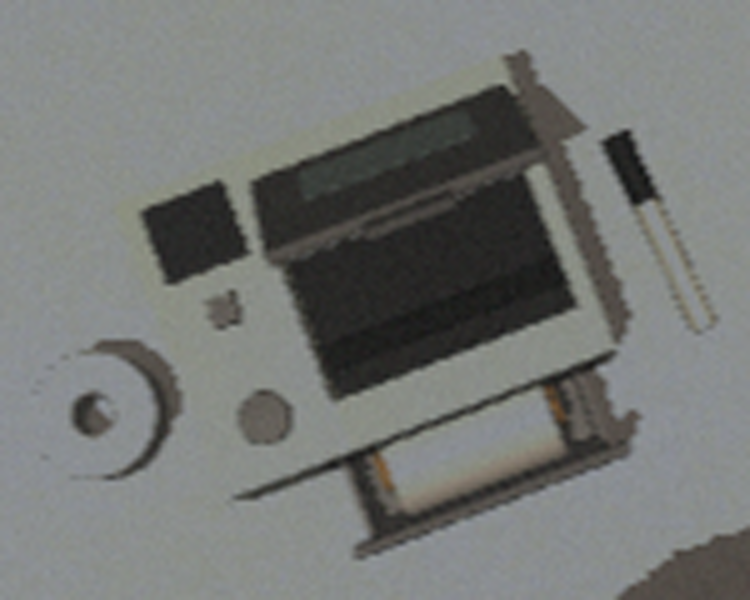

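View pics/zs.png

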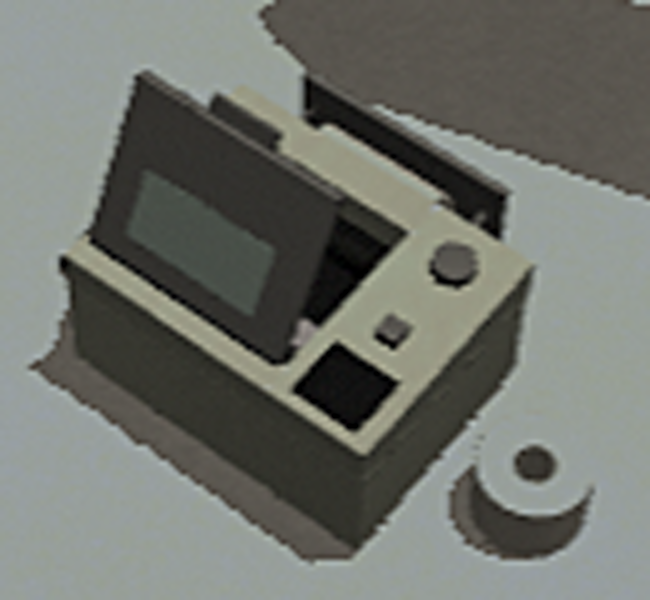

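The top crop gives the housing-top corners (235,497), (613,350), (505,60) and (130,205), in crop pixels at 5x. The feed key is at (265,417), the power key at (225,309), and the drawer's outer edge runs from (358,555) to (633,450).

```bash
python3 - <<'E'
from h import *
P=lambda u,v,z:onz("top",190+u/5-.4,145+v/5-.4,z)
S=lambda u,v,z:onz("side",225+u/5-.4,175+v/5-.4,z)
C=np.array([P(*p,.13) for p in[(235,497),(613,350),(505,60),(130,205)]])
F=P(265,417,.139);Q=P(225,309,.139);D=np.array([P(358,555,.103),P(633,450,.103)])
Fs=S(455,260,.139);Qs=S(393,328,.139)
print(C.round(3),F,Q,Fs,Qs,D.round(3))
ang=lambda v:np.degrees(np.arctan2(v[1],v[0]))
print("yaws",ang(C[3]-C[0]),ang(C[2]-C[1]),ang(C[0]-C[1])-90,ang(C[3]-C[2])-90,ang(Q-F),ang(Qs-Fs),ang(D[0]-D[1])-90)
yaw=np.mean([ang(C[0]-C[1])-90,ang(C[3]-C[2])-90,ang(D[0]-D[1])-90]); c=C.mean(0)
Rz=R.from_euler('z',yaw,degrees=True).as_matrix()
L=lambda p:(Rz.T@(np.array(p)-[c[0],c[1],0])).round(4)
print("yaw",yaw,"centre",c); print([L(x) for x in [F,Fs,Q,Qs,*D,*C]])
# cover free edge: corners, triangulate top/side (plate outer free corners)
def tri(a,b):
    o1,d1=ray("top",190+a[0]/5-.4,145+a[1]/5-.4);o2,d2=ray("side",225+b[0]/5-.4,175+b[1]/5-.4)
    s=np.linalg.lstsq(np.c_[d1,-d2],o2-o1,rcond=None)[0];return (o1+d1*s[0]+o2+d2*s[1])/2
for a,b in [((268,262),(338,200)),((545,148),(143,75))]: print("cover",L(tri(a,b)))
o=get_obs(); print(o['joints'],o['ee_pos'])
E
```

```text
[[ 0.499  0.154  0.13 ]
 [ 0.587 -0.056  0.13 ]
 [ 0.751  0.009  0.13 ]
 [ 0.662  0.219  0.13 ]] [0.54406023 0.13754065 0.139     ] [0.60407398 0.162018   0.139     ] [0.54338275 0.14032504 0.139     ] [0.60360857 0.16563574 0.139     ] [[ 0.468  0.086  0.103]
 [ 0.532 -0.07   0.103]]
yaws 21.72613050699092 21.780269103088603 22.79925450663876 22.743978097195395 22.188694361333038 22.79523195349118 22.429093356530743
yaw 22.6574419867883 centre [0.62483319 0.0813352  0.13      ]
[array([-0.0529,  0.083 ,  0.139 ]), array([-0.0524,  0.0858,  0.139 ]), array([0.0119, 0.0825, 0.139 ]), array([0.0129, 0.086 , 0.139 ]), array([-0.1433,  0.0643,  0.103 ]), array([-0.144, -0.104,  0.103]), array([-0.0882,  0.1155,  0.13  ]), array([-0.0877, -0.1127,  0.13  ]), array([ 0.0881, -0.1154,  0.13  ]), array([0.0878, 0.1126, 0.13  ])]
cover [0.0158 0.0435 0.2376]
cover [ 0.0171 -0.1099  0.2387]
[-7.49014646e+01  1.50964029e+01 -2.79879679e+00  7.21582314e+01
 -1.67494959e-03  8.11008486e+01] [ 0.21343337 -0.47939928  0.2308789 ]
```

>>> arm_command(plan=[[[41.9, -32.9, 0], [0, 0, 0.023], 0], [[41.9, -32.9, 0], [0, 0, 0.023], 0], [[41.9, -32.9, 0], [0, 0, 0.023], 0], [[41.9, -32.9, 0], [0, 0, 0.023], 0], [[41.9, -32.9, 0], [0, 0, 0.023], 0], [[41.9, -32.9, 0], [0, 0, 0.023], 0], [[41.9, -32.9, 0], [0, 0, 0.023], 0], [[41.9, -32.9, 0], [0, 0, 0.023], 0], [[41.9, -32.9, 0], [0, 0, 0.023], 0], [[41.9, -32.9, 0], [0, 0, 0.023], 0], [[41.9, -32.9, 0], [0, 0, 0.023], 0], [[41.9, -32.9, 0], [0, 0, 0.023], 0]])

```text
time_s: 1.1
ee_pos: [0.4476, -0.0354, 0.2313]
eef_rot: [180.0, -0.0, 22.7]
contact_force: [1.3, -1.6, 0.7]
finger_gap: 0.001
gripper_force: 0.0
```

>>> arm_command(plan=[[[2.3, -1.9, 0], [0, 0, 0], 0], [[2.3, -1.9, 3], [0, 0, 0], 0], [[2.3, -1.9, 7], [0, 0, 0], 0], [[2.3, -1.9, 11], [0, 0, 0], 0], [[2.3, -1.9, 15.6], [0, 0, 0], 0], [[2.3, -1.9, 15.6], [0, 0, 0], 0], [[2.3, -1.9, 15.6], [0, 0, 0], 0]])

```text
time_s: 1.68
ee_pos: [0.4596, -0.0109, 0.0743]
eef_rot: [-179.9, 0.2, 22.7]
contact_force: [1.3, -0.1, 0.6]
finger_gap: -0.001
gripper_force: 0.0
```

```bash
python3 - <<'E'
from h import *
o=get_obs();print(o['ee_pos'],o['contact_force'])
cv2.imwrite("pics/w1.png",snapshot("wrist")[:,:,::-1])
E
```

```text
[ 0.45961583 -0.01092943  0.07430161] [ 1.315559   -0.11735146  0.64275604]
```

View pics/w1.png

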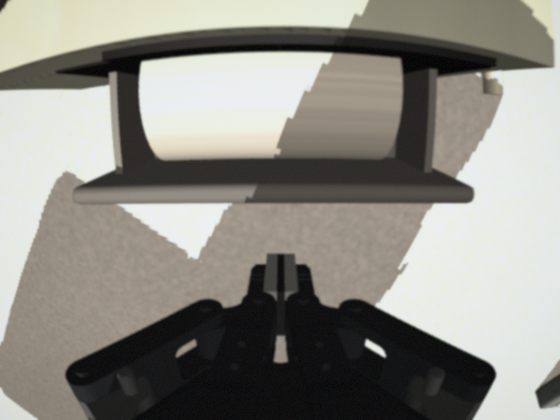

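The wrist view shows the shut fingertips at (280,260), centred in front of the drawer plate (edge at row 195, columns 75 to 472). They are ready to push.

>>> arm_command(plan=[[[1, 0, 0], [0, 0, 0], 0], [[2, 0, 0], [0, 0, 0], 0], [[2.7, 0, 0], [0, 0, 0], 0], [[3.3, 0, 0], [0, 0, 0], 0], [[4, 0, 0], [0, 0, 0], 0], [[4.7, 0, 0], [0, 0, 0], 0], [[5.3, 0, 0], [0, 0, 0], 0], [[6, 0, 0], [0, 0, 0], 0], [[6.6, 0, 0], [0, 0, 0], 0], [[7.1, 0, 0], [0, 0, 0], 0], [[7.1, 0, 0], [0, 0, 0], 0]])

```text
time_s: 2.65
ee_pos: [0.5276, 0.0165, 0.0752]
eef_rot: [180.0, -0.0, 22.7]
contact_force: [-0.2, 0.1, 0.3]
finger_gap: -0.001
gripper_force: 0.0
```

>>> arm_command(plan=[[[0.2, 0, 0], [0, 0, 0], 0], [[0.4, 0, 0], [0, 0, 0], 0], [[0.5, 0, 0], [0, 0, 0], 0], [[0.6, 0, 0], [0, 0, 0], 0], [[0.6, 0, 0], [0, 0, 0], 0]])

```text
time_s: 3.07
ee_pos: [0.5321, 0.0185, 0.0752]
eef_rot: [-180.0, 0.0, 22.7]
contact_force: [-1.0, 0.2, -1.4]
finger_gap: 0.001
gripper_force: 0.6
```

>>> arm_command(plan=[[[0.2, 0, 0], [0, 0, 0], 0], [[0.3, 0, 0], [0, 0, 0], 0], [[0.4, 0, 0], [0, 0, 0], 0], [[0.4, 0, 0], [0, 0, 0], 0]])

```text
time_s: 3.4
ee_pos: [0.5346, 0.0195, 0.0752]
eef_rot: [180.0, 0.2, 22.7]
contact_force: [-10.1, -5.4, 6.5]
finger_gap: 0.0
gripper_force: 5.9
```

>>> arm_command(plan=[[[0.1, 0, 0], [0, 0, 0], 0], [[0.2, 0, 0], [0, 0, 0], 0], [[0.2, 0, 0], [0, 0, 0], 0], [[0.2, 0, 0], [0, 0, 0], 0]])

```text
time_s: 3.73
ee_pos: [0.5346, 0.0196, 0.0752]
eef_rot: [180.0, 0.4, 22.6]
contact_force: [-21.8, -13.0, 15.7]
finger_gap: -0.001
gripper_force: 12.7
```

>>> arm_command(plan=[[[-1.5, 0, 0], [0, 0, 0], 0], [[-4, 0, 0], [0, 0, 0], 0], [[-4, 0, -4], [0, 0, 0], 0], [[-4, 0, -8], [0, 0, 0], 0], [[-4, 0, -12], [0, 0, 0], 0], [[-4, 0, -16], [0, 0, 0], 0], [[-4, 0, -20], [0, 0, 0], 0], [[-4, 0, -22], [0, 0, 0], 0], [[-4, 0, -22], [0, 0, 0], 0], [[-4, 0, -22], [0, 0, 0], 0]])

```text
time_s: 4.57
ee_pos: [0.5016, 0.0053, 0.2963]
eef_rot: [179.9, -0.1, 22.7]
contact_force: [0.4, 0.5, -0.3]
finger_gap: 0.003
gripper_force: 0.0
```

```bash
cat >> h.py <<'E'
C0=np.array([.6248,.0813,0]);RZ=R.from_euler('z',22.66,degrees=True).as_matrix()
def loc(p): return RZ.T@(np.array(p)-C0)
E
python3 - <<'E'
from h import *
o=get_obs();print(loc(o['ee_pos']),o['contact_force'],o['eef_rot'],o['joints'])
cv2.imwrite("pics/t2.png",cv2.resize(snapshot("top")[145:265,190:340,::-1],None,fx=5,fy=5))
E
```

```text
[-0.14296598 -0.02263641  0.29630215] [ 0.39452974  0.4994659  -0.3288714 ] [ 1.79924644e+02 -1.48404524e-01  2.26787792e+01] [-8.71427919e+00  1.19773109e+01  3.04146254e+00  8.08982183e+01
  1.29800709e-02  1.48607058e+02]
```

View pics/t2.png

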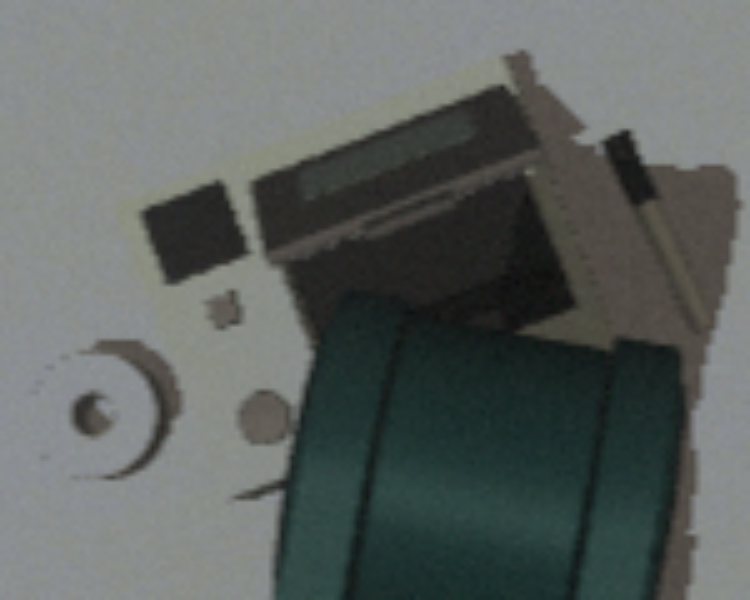

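The top view shows the arm covering the drawer area at about (480,430). The cover is still open and both keys are untouched. The stiff force stop 2 mm from the predicted place confirms that the drawer is home.

>>> arm_command(plan=[[[4, 0.3, 0], [0, 0, 0], 0], [[8, 0.6, 0], [0, 0, 0], 0], [[12, 0.9, 0], [0, 0, 0], 0], [[16, 1.2, 0], [0, 0, 0], 0], [[20, 1.2, 0], [0, 0, 0], 0], [[21.7, 1.2, 0], [0, 0, 0], 0], [[21.7, 1.2, 0], [0, 0, 0], 0], [[21.7, 1.2, 0], [0, 0, 0], 0], [[21.7, 1.2, 0], [0, 0, 0], 0]])

```text
time_s: 5.37
ee_pos: [0.7052, 0.0778, 0.2944]
eef_rot: [-180.0, 0.1, 22.7]
contact_force: [0.3, 0.2, 0.6]
finger_gap: -0.0
gripper_force: 0.0
```

```bash
python3 - <<'E'
from h import *
o=get_obs();print(loc(o['ee_pos']),o['contact_force'],o['eef_rot'],o['joints'])
cv2.imwrite("pics/w3.png",snapshot("wrist")[:,:,::-1])
E
```

```text
[ 0.07284457 -0.03418446  0.29439692] [0.2576608  0.23475227 0.6263292 ] [-1.79970926e+02  7.81108075e-02  2.26777649e+01] [-2.73316920e-01  3.61902088e+01  4.23838076e+01  9.62768633e+01
 -3.68676925e-03  1.57048941e+02]
```

View pics/w3.png

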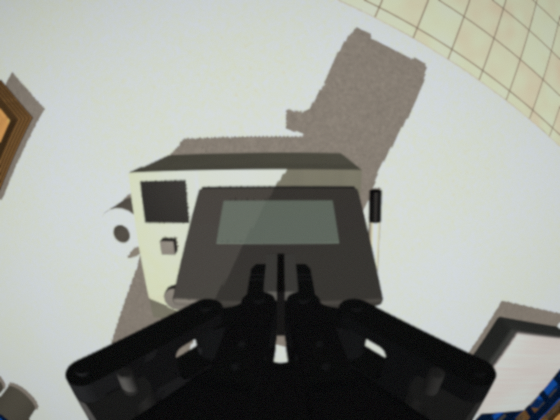

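The wrist view shows the tips at (280,260), centred above the open cover's outer face (columns 175 to 380). I'll descend behind it and sweep along its arc.

>>> arm_command(plan=[[[0, 0, 3.5], [0, 0, 0], 0], [[0, 0, 6.8], [0, 0, 0], 0], [[-1.2, 0, 6.8], [0, 0, 0], 0], [[-2.4, 0, 6.8], [0, 0, 0], 0], [[-3.2, 0, 7.0], [0, 0, 0], 0], [[-3.9, 0, 7.3], [0, 0, 0], 0], [[-4.6, 0, 7.7], [0, 0, 0], 0], [[-5.2, 0, 8.1], [0, 0, 0], 0], [[-5.8, 0, 8.5], [0, 0, 0], 0], [[-6.4, 0, 9.0], [0, 0, 0], 0], [[-6.4, 0, 9.0], [0, 0, 0], 0]])

```text
time_s: 6.33
ee_pos: [0.6447, 0.0526, 0.2056]
eef_rot: [180.0, 0.0, 22.6]
contact_force: [-0.1, 0.1, -0.0]
finger_gap: 0.002
gripper_force: 0.0
```

>>> arm_command(plan=[[[-0.5, 0, 0.5], [0, 0, 0], 0], [[-1.0, 0, 1.0], [0, 0, 0], 0], [[-1.5, 0, 1.6], [0, 0, 0], 0], [[-1.9, 0, 2.3], [0, 0, 0], 0], [[-2.3, 0, 2.9], [0, 0, 0], 0], [[-2.6, 0, 3.6], [0, 0, 0], 0], [[-2.9, 0, 4.3], [0, 0, 0], 0], [[-3.1, 0, 5.0], [0, 0, 0], 0], [[-3.2, 0, 5.6], [0, 0, 0], 0], [[-3.3, 0, 6.1], [0, 0, 0], 0], [[-3.3, 0, 6.4], [0, 0, 0], 0], [[-3.3, 0, 6.4], [0, 0, 0], 0]])

```text
time_s: 7.33
ee_pos: [0.6159, 0.0406, 0.1405]
eef_rot: [-180.0, 0.0, 22.7]
contact_force: [-0.1, -0.1, 0.3]
finger_gap: 0.002
gripper_force: 0.0
```

>>> arm_command(plan=[[[0, 0, 0.2], [0, 0, 0], 0], [[0, 0, 0.3], [0, 0, 0], 0], [[0, 0, 0.4], [0, 0, 0], 0], [[0, 0, 0.4], [0, 0, 0], 0], [[0, 0, 0.4], [0, 0, 0], 0]])

```text
time_s: 7.75
ee_pos: [0.6164, 0.0406, 0.1396]
eef_rot: [179.9, -0.1, 22.7]
contact_force: [-10.7, -0.6, 26.5]
finger_gap: -0.001
gripper_force: 13.5
```

```bash
python3 - <<'E'
from h import *
o=get_obs();print(loc(o['ee_pos']),o['contact_force'],o['eef_rot'])
a=snapshot("side")[155:295,215:375,::-1]; b=snapshot("wrist")[:,:,::-1]
cv2.imwrite("pics/m4.png",np.hstack([cv2.resize(a,(400,350)),cv2.resize(b,(400,350))]))
E
```

```text
[-0.02343438 -0.03432456  0.13960375] [-10.73694465  -0.64803753  26.52521552] [ 1.79928422e+02 -1.22491782e-01  2.26850602e+01]
```

View pics/m4.png

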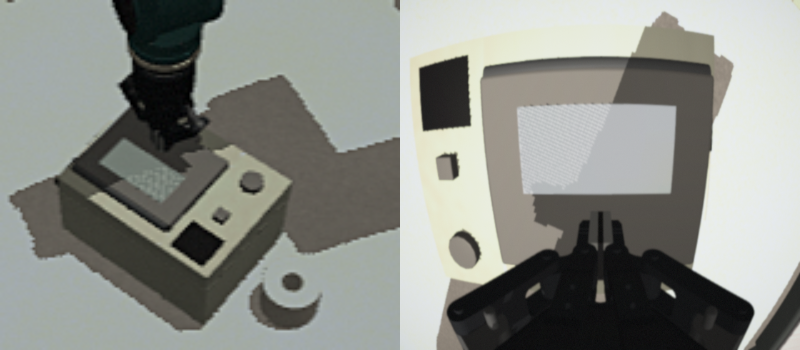

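The side and wrist views show the cover flat on the housing, and pressing it at z = 0.140 gives 26 N, so it is shut. The feed key is clear at the front left. Next I'll lift, move over the key and come down.

>>> arm_command(plan=[[[0, 0, -3], [0, 0, 0], 0], [[0, 0, -6], [0, 0, 0], 0], [[-1, -4, -6], [0, 0, 0], 0], [[-2, -8, -6], [0, 0, 0], 0], [[-2.9, -11.9, -6], [0, 0, 0], 0], [[-2.9, -11.9, -6], [0, 0, 0], 0], [[-2.9, -11.9, -4], [0, 0, 0], 0], [[-2.9, -11.9, -2], [0, 0, 0], 0], [[-2.9, -11.9, -1], [0, 0, 0], 0], [[-2.9, -11.9, -1], [0, 0, 0], 0]])

```text
time_s: 8.68
ee_pos: [0.5426, 0.1393, 0.1455]
eef_rot: [-180.0, 0.1, 22.7]
contact_force: [-0.1, -1.0, -0.6]
finger_gap: -0.003
gripper_force: 0.0
```

```bash
python3 - <<'E'
from h import *
o=get_obs();print(loc(o['ee_pos']),o['contact_force'],o['eef_rot'])
a=snapshot("side")[155:295,215:375,::-1]; b=snapshot("wrist")[:,:,::-1]
cv2.imwrite("pics/m5.png",np.hstack([cv2.resize(a,(400,350)),cv2.resize(b,(400,350))]))
E
```

```text
[-0.05348287  0.08517301  0.14549759] [-0.12413882 -1.01746963 -0.63344803] [-1.79952674e+02  1.43653959e-01  2.26988979e+01]
```

View pics/m5.png

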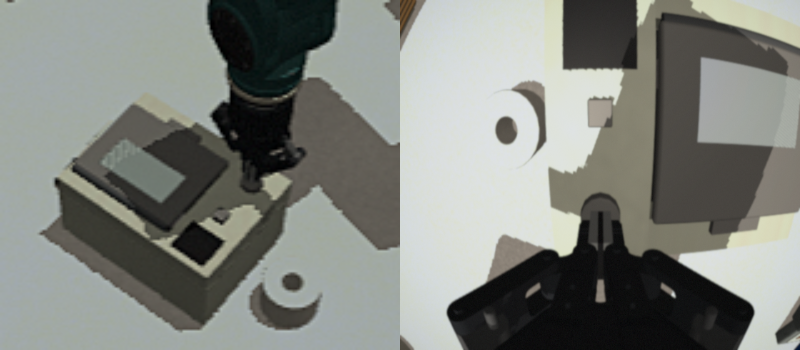

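The wrist view shows the tips directly over the feed key (600,215), with the power key well away at (600,112). Now I'll press.

>>> arm_command(plan=[[[0, 0, 0.4], [0, 0, 0], 0], [[0, 0, 0.7], [0, 0, 0], 0], [[0, 0, 1.0], [0, 0, 0], 0], [[0, 0, 1.2], [0, 0, 0], 0], [[0, 0, 1.4], [0, 0, 0], 0], [[0, 0, 1.4], [0, 0, 0], 0], [[0, 0, 1.4], [0, 0, 0], 0]])

```text
time_s: 9.37
ee_pos: [0.5438, 0.1392, 0.134]
eef_rot: [180.0, -0.1, 22.7]
contact_force: [-1.0, -0.9, 9.3]
finger_gap: 0.005
gripper_force: 4.7
```

>>> arm_command(plan=[[[0, 0, 0.15], [0, 0, 0], 0], [[0, 0, 0.15], [0, 0, 0], 0], [[0, 0, 0.15], [0, 0, 0], 0]])

```text
time_s: 9.62
ee_pos: [0.544, 0.1392, 0.1338]
eef_rot: [179.9, -0.1, 22.7]
contact_force: [-7.3, -1.8, 28.6]
finger_gap: 0.0
gripper_force: 14.0
```

>>> arm_command(plan=[[[0, 0, -1], [0, 0, 0], 0], [[0, 0, -4], [0, 0, 0], 0], [[0, 0, -8], [0, 0, 0], 0], [[-4, 0, -10], [0, 0, 0], 0], [[-8, 0, -12], [0, 0, 0], 0], [[-12, 0, -12], [0, 0, 0], 0], [[-15, 0, -12], [0, 0, 0], 0], [[-15, 0, -12], [0, 0, 0], 0], [[-15, 0, -12], [0, 0, 0], 0]])

```text
time_s: 10.37
ee_pos: [0.4041, 0.081, 0.2524]
eef_rot: [180.0, -0.1, 22.6]
contact_force: [0.9, 0.6, 1.2]
finger_gap: 0.004
gripper_force: 0.0
```

```bash
python3 - <<'E'
from h import *
o=get_obs();print(loc(o['ee_pos']),o['contact_force'],o['qd'])
a=snapshot("side")[155:295,215:375,::-1]; b=snapshot("wrist")[:,:,::-1]
cv2.imwrite("pics/m6.png",np.hstack([cv2.resize(a,(400,350)),cv2.resize(b,(400,350))]))
E
```

```text
[-0.20376264  0.08472516  0.25237314] [0.92029116 0.57529301 1.17393455] [ 0.80367504  2.89127117  2.48795007 -0.46014963  0.08025123  0.57209157]
```

View pics/m6.png

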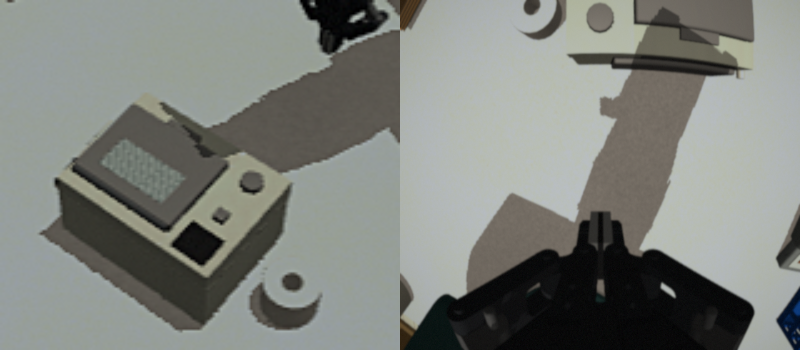

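The final pictures show the drawer plate flush with the front (wrist view, row 65), the cover flat and both keys up. The robot is clear, so I'm handing in.

```bash
python3 -c "
from station import *
print(finish_job())"
```

```text
the job is handed in; nothing more can be done
None
```

The drawer is pushed home, the cover is shut, the feed key was pressed fully and is up again, and the job was handed in at about 10.5 s; the hand-in returned no verdict.

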